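Shift the frame joiner into third

ROBOT

A 6-joint arm with a two-finger parallel gripper is mounted at the origin on the work surface. World frame = base frame: x ahead of the robot, y to its left, z up, the work surface at z = 0. Lengths are in m, angles in rad, forces in N, time in s.
With the tool pointing down it reaches from about 0.325 to 0.9 m from the base axis. Payload 6.1 kg.
Tool frame: the origin (TCP) lies between the finger pads; the fingertips stand ctrl.tip_reach ahead of it and the grasp point (between the pads) lies 6 mm ahead of it (ctrl.tip_reach is the distance from the TCP to the fingertips, in m); z points along the fingers, y is the line along which they close (so a half turn about z gives the same grasp; the last joint's range is limited). The gripper opens to 87 mm and grips with 3 to 60 N. Pads are 19 mm wide; open, the fingers measure 117 mm over their backs; the gripper's body (75 mm by 190 mm) begins 51 mm behind the grasp point.
Start: joints at [1.211, 0.22, 1.526, -0, 1.395, -0.126], TCP at [0.145, 0.608, 0.248] pointing down, gripper open.
Joint ranges: [-2.98, 2.98], [-0.91, 2.08], [0.09, 2.57], [-1.24, 4.39], [0.2, 2.65], [-2.68, 2.68]. Speed limits (rad/s): [2.57, 2.57, 3.01, 3.14, 3.14, 3.14].

INTERFACE

Orientations are given as a unit quaternion [w, x, y, z].
In Python, from plant import ctrl gives the robot as it stands. The module is installed in compiled form; this text tells all that it offers.
- The arm moves only by the shell command python3 -m handwheel 'ROWS'. ROWS is JSON, a list of rows, each an object with "delta_rot": the turn, a rotation vector about the tool's x, y, z in degrees, a list of three; "xyz": the shift along the tool's x, y, z in m, a list of three; "hand": the opening, from 0 (shut) to 1 (fully open). A call has 1 to 10 rows; each row shifts and turns the commanded pose from where the row before left it, along the tool's axes as they then stand; what a row does not reach is not made up. A row lasts 1/10 s, in which the tool goes at most 50 mm and 8.59 degrees, less where a joint would pass 70% of its speed; a pose out of reach is approached as far as the arm can. A call is refused whole if a number of a shift passes 0.05 or a number of a turn 8.59, either way. A call with a gripper value outside its range is refused whole. The fingers move at their own pace and stop on an object; the grip force is fixed at half the most. Time passes only in rows, so rows that do not move let the fingers close. It gives the time, the measured TCP pose, the force, the opening and the grip force at its end, in the units of the state.
- ctrl.get_obs(): the state, without advancing time (a new reading comes with each control period).
- ctrl.get_image(name): name is "scene" or "top" or "wrist"; returns the picture (420x560x3 uint8, red, green, blue); there is no depth.
- ctrl.camera_info(name): a dict with "K" (3x3 intrinsics, pixels), "k1" (the pictures are not rectified: a ray, as slopes to the right and down, at radius r is drawn at 1 + k1 r^2 times it, then the intrinsics apply), "position" and "rotation" of the camera in the world; the wrist camera has in their place "mount" (4x4, takes a point from camera to tool coordinates, whose origin is the TCP and whose axes are the flange's). Camera axes: x right, y down, z forward; pixel columns grow to the right and rows downward; lengths in m; the calibration is good to about 2 mm. A picture is of the moment at which its call begins: read the wrist's pose just before it. camera_info takes no time and is no camera call.
- ctrl.sign_off(): hands the job in; it is judged then, once.
The state is a dict: "time_s": time; "joint_pos": joint angles; "qvel": joint speeds; "joint_torque": joint torques, N m; "tcp_pos": TCP position; "tool_rot": TCP orientation; "contact_force": force on the tool from outside, world axes, zero at the start; "wrist_torque": the same for the moment, N m; "grip_width": finger opening in m; "gripper_force": force on a finger pad.
Only numpy, scipy, OpenCV 4.12 (cv2) and the standard library are available. Lean on these libraries where they do the work, as an engineer would, in place of code of your own. Each camera call takes 0.05 s, during which the arm holds its last target. There are 200 camera calls.

TASK

Put the frame joiner into third: the gearstick stands somewhere in the left-hand column of its H gate, so push it with the fingertips back to the cross channel, across to the right, then forward until it is fully home in the forward right slot (three dimples), and leave it there. Push the knob gently from the side: do not grip it or pull it up, do not let it run into the near right slot, and leave everything else standing on the bench alone.

Things in the scene. Friction and masses are not known exactly. Their poses are not given: they have to be found in the camera images.
- joiner: Picture-frame joiner fixed to the table. Origin at table height under the centre of the lever's H gate; x = FORWARD (far side of the gate), y = LEFT, z up; may stand turned by up to 0.4 rad; forward and right follow its own axes. Base x -130..130, y -100..260, 40 mm high; gearbox 170 x 170 about the origin, top 90 mm; fence and clamp on the base at x -110..60, y 95..265, up to 170 mm high.
- gate (a point): Centre of the steel gate plate's top, 102 mm above the table; plate 110 x 110 mm. H shape: two fore-aft slots 18 mm wide, centre lines at joiner y = +22 (left) and -22 mm (right), reaching x = +33 and -33 mm, joined by one cross channel 22 mm wide at x = 0. Dimples beside the slots number them: 1 forward left, 2 near left, 3 forward right, 4 near right.
- slot3 (a point): Where the stem's axis crosses the gate plate when fully home in the third (forward right) slot: joiner x 26, y -22 mm, at the plate's top.
- pivot (a point): Pivot of the lever, 30 mm above the table under the gate's centre. Axes as the joiner's. Knob centre from here: x = 160 sin(shift), y = -160 cos(shift) sin(across), z = 160 cos(shift) cos(across) mm.
- knob (a point): Centre of the lever's black knob, a turned grip 36 mm in diameter, 50 mm long along the lever, 160 mm from the pivot, on a 12 mm steel stem that the gate's edges stop. z runs up along the lever. It moves about 100 mm between the columns and 55 mm from the channel to a slot's end. About 1.5 N at the knob moves it; it stays where it is left.
- across (a joint): Lever's lean to the right, rad: about -0.32 in the left column, 0 midway along the channel, +0.32 in the right column (play 0.04 either way).
- shift (a joint): Lever's lean forward, rad: 0 in the middle of the cross channel (it can pass across within about +-0.06), about +0.36 at the end of a forward slot, about -0.36 at the end of a near slot.
- pullup (a joint): How far the knob has been pulled up along the lever, m: 0 = down, held by a 9 N spring; at most 0.02.
- jar: small glass jar of wedges with a steel cap, 32 mm wide, 42 mm high, standing on the joiner's 40 mm high base just on its near side of the gearbox; bystander; origin under its centre
- hammer: hammer lying on the table to the right; bystander; origin at its underside
- glue: white glue bottle, 54 mm wide, 150 mm high, on the table to the right; bystander; origin under its centre
- sample: dark wooden frame-corner sample, two legs 110 x 30 mm, 22 mm high, lying on the table to the left; bystander; origin under the corner
- pencils: white pencil cup, 72 mm wide, 170 mm high with its pencils, on the table to the left; bystander; origin under its centre
- tape: cardboard ring, a tape roll's core, 104 mm outside, 40 mm high, lying on the table to the left; bystander; origin under its centre
- hooks: cardboard box 90 x 60 mm, 35 mm high, on the table close beside the right side of the joiner; bystander; origin under its centre

How it is judged:
On the way, in this order (a step that is already met when the one before it is completed fails the run):
1. the lever is across in the right-hand end of the cross channel (value of joint across above 0.26 rad and value of joint shift between -0.15 and 0.15 rad), for 0.02 s.
2. the lever is forward in the third slot (value of joint across above 0.26 rad and value of joint shift above 0.29 rad), for 0.2 s.
At the end, for the whole second after the job is handed in: The lever stands at rest in the forward right slot (across above 0.26 rad, shift above 0.29 rad, i.e. within about 11 mm of the slot's end at the knob), the knob is down, and no bystander has moved more than 20 mm (all of step 2 and value of joint pullup below 0.004 m and velocity of joint shift between -0.05 and 0.05 rad/s and not (distance of jar from where it was at the start of the episode above 0.02 m) and not (distance of hammer from where it was at the start of the episode above 0.02 m) and not (distance of glue from where it was at the start of the episode above 0.02 m) and not (distance of sample from where it was at the start of the episode above 0.02 m) and not (distance of pencils from where it was at the start of the episode above 0.02 m) and not (distance of tape from where it was at the start of the episode above 0.02 m) and not (distance of hooks from where it was at the start of the episode above 0.02 m)); the robot touches nothing.
It fails at once if a bystander is moved more than 20 mm or lifted (distance of any of jar, hammer, glue, sample, pencils, tape, hooks from where it was at the start of the episode above 0.02 m).
It fails at once if the knob is pulled up by more than 8 mm (value of joint pullup above 0.008 m).
It fails at once if the lever runs into the near right (fourth) slot (value of joint across above 0.2 rad and value of joint shift below -0.17 rad).
It fails at once if the lever is gripped or forced (more than 30 N between the fingers and the machine or its lever) (contact force between the fingers and joiner above 30 N).
It also fails if it takes over 58 s, if anything falls off the work surface, if the arm or the gripper's body presses on something with over 40 N, if the wrist force passes 120 N, or if a joint passes its speed limit or range.

## Working session

There is one attempt and no reset: what is moved stays moved. The work goes in short steps, Python scripts to look and compute and a shell command to move; the robot and the scene stay as the last step left them, time stands still between calls to the robot, and variables do not carry over. Pictures are saved under pics/ and viewed, at most 10 in all, crops included, and the job is handed in when it is done.

```bash
mkdir -p pics
python3 - <<'E'
from plant import ctrl
import cv2
for n in("scene","top"):
    cv2.imwrite(f"pics/{n}0.png",ctrl.get_image(n)[:,:,::-1])
    print(n,ctrl.camera_info(n))
print(ctrl.camera_info("wrist"),ctrl.tip_reach)
o=ctrl.get_obs();print(o)
E
```

```text
scene {'K': array([[476.59579497,   0.        , 277.52145098],
       [  0.        , 476.59579497, 207.29273887],
       [  0.        ,   0.        ,   1.        ]]), 'k1': -0.051070710894067554, 'position': array([ 1.17301329, -0.3179949 ,  1.32763722]), 'rotation': array([-0.23169238,  0.80699571,  0.51955642, -0.15854872])}
top {'K': array([[407.41989053,   0.        , 276.72043253],
       [  0.        , 407.41989053, 212.81701823],
       [  0.        ,   0.        ,   1.        ]]), 'k1': -0.11467043738922329, 'position': array([ 0.37301603, -0.01497942,  1.45710507]), 'rotation': array([-0.0277633 ,  0.70773252, -0.70538453,  0.0278665 ])}
{'K': array([[377.41946664,   0.        , 279.95099633],
       [  0.        , 377.41946664, 214.36449365],
       [  0.        ,   0.        ,   1.        ]]), 'k1': -0.05658003211876356, 'mount': array([[-6.53763994e-04, -9.56982741e-01, -2.90144113e-01,
         7.85701935e-02],
       [ 9.99999783e-01, -6.49733824e-04, -1.10220387e-04,
         4.71069766e-04],
       [-8.30374363e-05, -2.90144122e-01,  9.56982958e-01,
        -1.37580304e-01],
       [ 0.00000000e+00,  0.00000000e+00,  0.00000000e+00,
         1.00000000e+00]])} 0.025
{'time_s': 0.1, 'joint_pos': array([ 1.21090278e+00,  2.21141058e-01,  1.52743526e+00, -1.78821352e-05,
        1.39473081e+00, -1.26059444e-01]), 'qvel': array([-2.78667894e-04, -2.14118448e-03, -1.32135263e-03, -1.93323665e-03,
       -3.21453937e-04, -9.28984477e-05]), 'joint_torque': array([ 2.04425320e-03, -4.95939052e+01, -3.88521481e+01,  7.02535221e-02,
        5.14026778e-02, -7.00807664e-05]), 'tcp_pos': array([0.14462629, 0.60752568, 0.24658299]), 'tool_rot': array([-1.97702198e-04,  1.16649257e-01,  9.93172803e-01, -8.34174849e-04]), 'contact_force': array([0.46760984, 0.49781102, 0.69016368]), 'wrist_torque': array([-0.00488338,  0.04588567, -0.00306588]), 'gripper_force': 0.0, 'grip_width': 0.08688807930728948}
```

View pics/scene0.png

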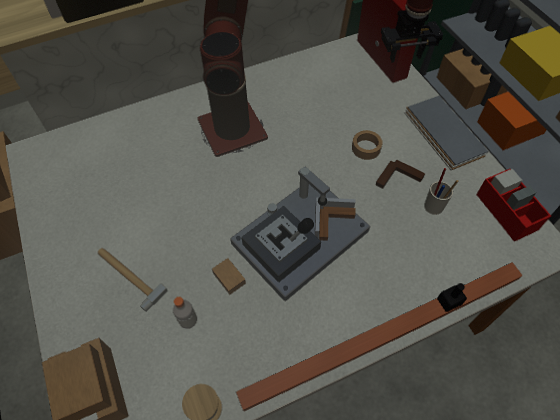

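View pics/top0.png

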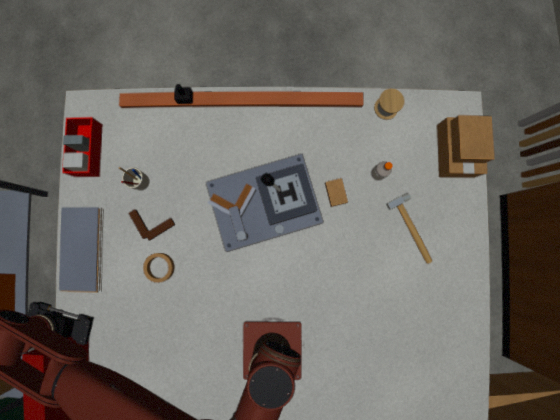

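Top view: gate centre near (289,194), knob at (267,180) in the forward left slot, with the base turned about +0.29 rad. I'll zoom in to measure.

Run:
```python
import cv2,numpy as np
a=cv2.imread("pics/top0.png")[140:260,195:355];b=cv2.imread("pics/scene0.png")[160:300,225:375]
a=cv2.resize(a,None,fx=4.5,fy=4.5,interpolation=cv2.INTER_CUBIC)
cv2.imwrite("pics/topz.png",cv2.convertScaleAbs(a,alpha=1.5))
```

```text
(no output)
```

View pics/topz.png

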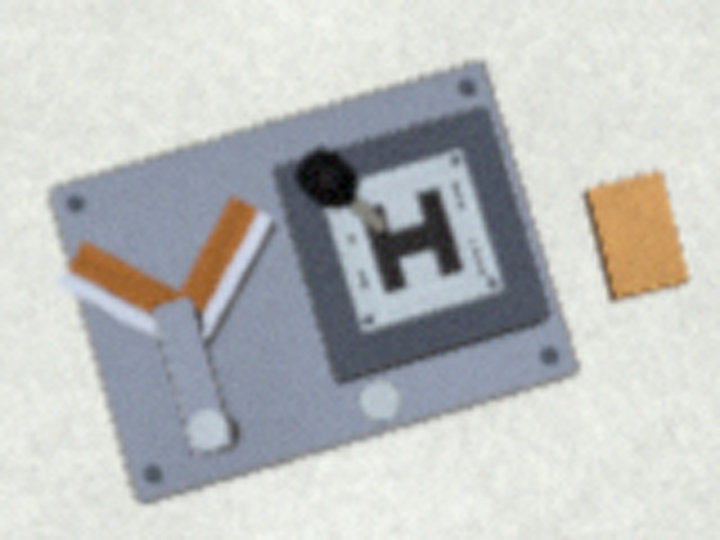

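The zoom shows plate corners TR (464,150), BR (502,298) and BL (363,332), base corners (52,185), (485,62), (578,370) and (145,500), and the knob at (327,178).

```bash
cat > h.py <<'E'
import numpy as np,cv2
from plant import ctrl
from scipy.spatial.transform import Rotation as R
from scipy.optimize import least_squares
def proj(P,n="top"):
    c=ctrl.camera_info(n);q=np.array(c['rotation']);M=R.from_quat(q[[1,2,3,0]]).as_matrix()
    p=(np.atleast_2d(P)-c['position'])@M;s=p[:,:2]/p[:,2:]
    s=s*(1+c['k1']*(s**2).sum(1,keepdims=True));K=c['K'];return s*[K[0,0],K[1,1]]+K[:2,2]
def J2W(P,v): return R.from_euler('z',v[2]).apply(np.atleast_2d(P))+[v[0],v[1],0]
def knob(sh,ac): return np.array([.16*np.sin(sh),-.16*np.cos(sh)*np.sin(ac),.03+.16*np.cos(sh)*np.cos(ac)])
E
cat > m.py <<'E'
from h import *
z=lambda L:np.array(L)/4.5-.4+[195,140]
P=[[.055,-.055,.102],[-.055,-.055,.102],[-.055,.055,.102],[.13,.26,.04],[.13,-.1,.04],[-.13,-.1,.04],[-.13,.26,.04]]
u=z([[464,150],[502,298],[363,332],[52,185],[485,62],[578,370],[145,500]])
f=lambda v:(proj(J2W(P,v))-u).ravel()
r=least_squares(f,[.5,0,.28]);print(r.x,r.fun.round(1))
uk=z([[327,178]])
for a in(-.32,):
    g=least_squares(lambda s:(proj(J2W(knob(s[0],s[1]),r.x))-uk).ravel(),[.2,-.3]);print(g.x,J2W(knob(*g.x),r.x))
v=r.x
for n,p in dict(chL=knob(0,-.32),chM=knob(0,0),chR=knob(0,.32),s3=knob(.36,.32),jar=[-.1,0,0]).items(): print(n,J2W(p,v).round(4))
E
python3 m.py
```

```text
[ 0.54623891 -0.04812851  0.28630929] [ 0.   0.1  0.9 -1.6  0.2  0.  -1.1 -0.   0.6 -0.8  1.2  1.2 -1.9  1.2]
[ 0.33158915 -0.34366696] [[0.58181019 0.01548065 0.17243792]]
chL [[5.320e-01 2.000e-04 1.819e-01]]
chM [[ 0.5462 -0.0481  0.19  ]]
chR [[ 0.5605 -0.0964  0.1819]]
s3 [[ 0.6136 -0.0774  0.1721]]
jar [[ 0.4503 -0.0764  0.    ]]
```

```bash
cat > d.py <<'E'
# usage: d.py jx jy z : tool-axis shift (mm) from here to a joiner xy / world z TCP target; also tells where we are in joiner axes
from h import *; import sys
v=[.5462,-.0481,.2863]
o=ctrl.get_obs();q=o['tool_rot'];M=R.from_quat(q[[1,2,3,0]])
here=R.from_euler('z',-v[2]).apply(o['tcp_pos']-[v[0],v[1],0])
print("t",o['time_s'],"J",(here*1e3).round(1),"F",R.from_euler('z',-v[2]).apply(o['contact_force']).round(1),"w",round(o['grip_width'],4))
print("tool in J\n",(R.from_euler('z',-v[2])*M).as_matrix().round(3))
if len(sys.argv)>3:
    t=J2W([[float(a) for a in sys.argv[1:4]]],v)[0];print("delta mm",(M.inv().apply(t-o['tcp_pos'])*1e3).round(1))
E
python3 -m handwheel '[{"delta_rot":[0,0,-7.5],"xyz":[0,0,-0.01],"hand":0},{"delta_rot":[0,0,-7.5],"xyz":[0,0,-0.01],"hand":0},{"delta_rot":[0,0,-7.5],"xyz":[0,0,-0.01],"hand":0},{"delta_rot":[0,0,-7.3],"xyz":[0,0,-0.01],"hand":0},{"delta_rot":[0,0,0],"xyz":[0,0,0],"hand":0}]'; python3 d.py 0.12 0.055 0.28
```

```text
time_s: 0.6
tcp_pos: [0.145, 0.6085, 0.2888]
tool_rot: [0.0, -0.143, 0.99, 0.001]
contact_force: [0.7, 0.7, 0.4]
grip_width: 0.0552
gripper_force: 0.0
t 0.6 J [-199.5  743.2  288.8] F [0.9 0.4 0.4] w 0.0552
tool in J
 [[-1.    -0.001  0.001]
 [-0.001  1.     0.002]
 [-0.001  0.002 -1.   ]]
delta mm [-318.7 -688.5    8.1]
```

```bash
python3 -m handwheel '[{"delta_rot":[0,0,0],"xyz":[-0.016,-0.035,0],"hand":0},{"delta_rot":[0,0,0],"xyz":[-0.016,-0.035,0],"hand":0},{"delta_rot":[0,0,0],"xyz":[-0.016,-0.035,0],"hand":0},{"delta_rot":[0,0,0],"xyz":[-0.016,-0.035,0],"hand":0},{"delta_rot":[0,0,0],"xyz":[-0.016,-0.035,0],"hand":0},{"delta_rot":[0,0,0],"xyz":[-0.016,-0.035,0],"hand":0},{"delta_rot":[0,0,0],"xyz":[-0.016,-0.035,0],"hand":0},{"delta_rot":[0,0,0],"xyz":[-0.016,-0.035,0],"hand":0},{"delta_rot":[0,0,0],"xyz":[-0.016,-0.035,0],"hand":0},{"delta_rot":[0,0,0],"xyz":[-0.016,-0.035,0],"hand":0}]' >/dev/null; python3 d.py 0.12 0.055 0.28
```

```text
t 1.6 J [-39.8 391.2 286.7] F [1.2 0.7 0.4] w 0.0001
tool in J
 [[-1.     0.004 -0.001]
 [ 0.004  1.    -0.   ]
 [ 0.001 -0.    -1.   ]]
delta mm [-161.1 -335.6    6.6]
```

```bash
python3 -m handwheel '[{"delta_rot":[0,0,0],"xyz":[-0.016,-0.034,0],"hand":0},{"delta_rot":[0,0,0],"xyz":[-0.016,-0.034,0],"hand":0},{"delta_rot":[0,0,0],"xyz":[-0.016,-0.034,0],"hand":0},{"delta_rot":[0,0,0],"xyz":[-0.016,-0.034,0],"hand":0},{"delta_rot":[0,0,0],"xyz":[-0.016,-0.034,0],"hand":0},{"delta_rot":[0,0,0],"xyz":[-0.016,-0.034,0],"hand":0},{"delta_rot":[0,0,0],"xyz":[-0.016,-0.034,0],"hand":0},{"delta_rot":[0,0,0],"xyz":[-0.016,-0.034,0],"hand":0},{"delta_rot":[0,0,0],"xyz":[-0.016,-0.034,0],"hand":0},{"delta_rot":[0,0,0],"xyz":[-0.016,-0.030,0],"hand":0}]' >/dev/null; python3 d.py 0.12 0.055 0.175
python3 - <<'E'
from h import *
o=ctrl.get_obs();im=ctrl.get_image("wrist");cv2.imwrite("pics/w1.png",im[:,:,::-1]);print(o['tcp_pos'],o['tool_rot'])
E
```

```text
t 2.6 J [120.3  55.  286.3] F [0.2 0.9 0.5] w 0.0003
tool in J
 [[-1.     0.005 -0.001]
 [ 0.005  1.     0.   ]
 [ 0.001  0.    -1.   ]]
delta mm [ 2.000e-01 -1.000e-01  1.113e+02]
[0.64606981 0.03865989 0.28626991] [-7.04726597e-04 -1.40392111e-01  9.90095729e-01  7.42423704e-05]
```

View pics/w1.png

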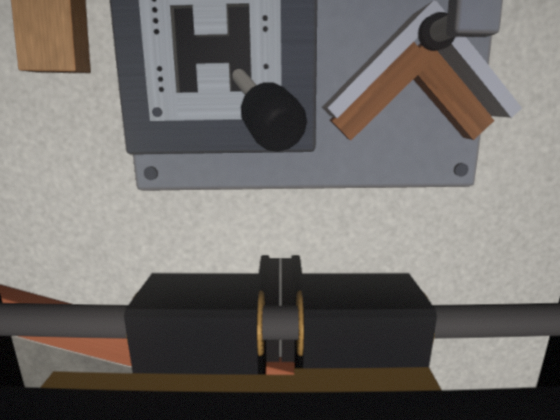

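The wrist view shows the knob at about (274,115), the gate's far edge from (140,122) to (281,122), and the base's far edge from (136,187) to (474,187). I'll use these to refine the pose.

```bash
cat > w.py <<'E'
from h import *
def wproj(P,pos,q):
    c=ctrl.camera_info("wrist");m=np.array(c['mount']);q=np.array(q);M=R.from_quat(q[[1,2,3,0]])
    t=M.inv().apply(np.atleast_2d(P)-pos);p=(t-m[:3,3])@m[:3,:3];s=p[:,:2]/p[:,2:]
    s=s*(1+c['k1']*(s**2).sum(1,keepdims=True));K=c['K'];return s*[K[0,0],K[1,1]]+K[:2,2]
E
python3 - <<'E'
from w import *
pos=[0.64606981,0.03865989,0.28626991];q=[-7.04726597e-04,-1.40392111e-01,9.90095729e-01,7.4e-05]
v0=[.5462,-.0481,.2863]
P=[[.055,-.055,.102],[.055,.055,.102],[.13,-.1,.04],[.13,.26,.04]]
u=np.array([[140,122],[281,122],[136,187],[474,187]])
f=lambda v:(wproj(J2W(P,v),pos,q)-u).ravel()
r=least_squares(f,v0);print(r.x,r.fun.round(1),f(v0).round(1))
for v in(v0,r.x):
    g=least_squares(lambda s:(wproj(J2W(knob(s[0],s[1]),v),pos,q)-[[274,115]]).ravel(),[.3,-.3]);print(g.x,knob(*g.x).round(4))
E
```

```text
[ 0.54803952 -0.04942285  0.29261599] [ 6.7 -1.2 -3.  -3.4 -3.9  4.6 -0.7  1. ] [ 8.2 -3.3 -1.2 -4.7 -3.2  2.8  0.1  1.2]
[ 0.32225736 -0.34506958] [0.0507 0.0513 0.1728]
[ 0.31534181 -0.35456032] [0.0496 0.0528 0.1726]
```

```bash
python3 -m handwheel '[{"delta_rot":[0,0,0],"xyz":[0,0,0.022],"hand":0},{"delta_rot":[0,0,0],"xyz":[0,0,0.022],"hand":0},{"delta_rot":[0,0,0],"xyz":[0,0,0.022],"hand":0},{"delta_rot":[0,0,0],"xyz":[0,0,0.022],"hand":0},{"delta_rot":[0,0,0],"xyz":[0,0,0.021],"hand":0},{"delta_rot":[0,0,0],"xyz":[0.01,0,0],"hand":0},{"delta_rot":[0,0,0],"xyz":[0.01,0,0],"hand":0},{"delta_rot":[0,0,0],"xyz":[0.01,0,0],"hand":0},{"delta_rot":[0,0,0],"xyz":[0.005,0,0],"hand":0},{"delta_rot":[0,0,0],"xyz":[0.005,0,0],"hand":0}]' >/dev/null; python3 d.py 0.029 0.053 0.175
```

```text
t 3.65 J [ 80.3  56.5 180.1] F [ 1.6 -0.2  0.8] w 0.0004
tool in J
 [[-1.     0.001  0.003]
 [ 0.001  1.    -0.001]
 [-0.003 -0.001 -1.   ]]
delta mm [51.3 -3.5  4.9]
```

```bash
python3 -m handwheel '[{"delta_rot":[0,0,0],"xyz":[0.005,-0.001,0.001],"hand":0},{"delta_rot":[0,0,0],"xyz":[0.005,-0.001,0.001],"hand":0},{"delta_rot":[0,0,0],"xyz":[0.005,-0.001,0],"hand":0},{"delta_rot":[0,0,0],"xyz":[0.005,0,0],"hand":0},{"delta_rot":[0,0,0],"xyz":[0.005,0,0],"hand":0},{"delta_rot":[0,0,0],"xyz":[0.005,0,0],"hand":0},{"delta_rot":[0,0,0],"xyz":[0.005,0,0],"hand":0},{"delta_rot":[0,0,0],"xyz":[0.005,0,0],"hand":0},{"delta_rot":[0,0,0],"xyz":[0.005,0,0],"hand":0},{"delta_rot":[0,0,0],"xyz":[0,0,0],"hand":0}]' >/dev/null; python3 d.py 0.029 0.053 0.175
python3 - <<'E'
from h import *
o=ctrl.get_obs();im=ctrl.get_image("wrist");cv2.imwrite("pics/w2.png",im[:,:,::-1]);print(o['tcp_pos'],o['tool_rot'])
E
```

```text
t 4.65 J [ 34.5  53.8 176.4] F [ 0.2 -0.4 -0.1] w 0.0005
tool in J
 [[-1.     0.    -0.001]
 [ 0.     1.     0.   ]
 [ 0.001  0.    -1.   ]]
delta mm [ 5.5 -0.8  1.4]
[0.56408498 0.01320973 0.17638985] [-3.50073861e-04 -1.42603207e-01  9.89779876e-01 -2.05577462e-05]
```

View pics/w2.png

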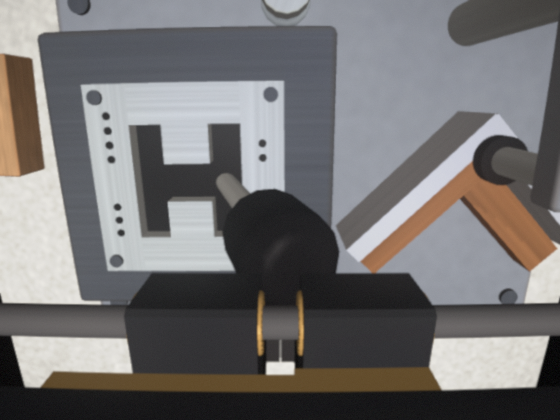

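```bash
cat > fit2.py <<'E'
from w import *
pos=[0.56408498,0.01320973,0.17638985];q=[-3.50073861e-04,-1.42603207e-01,9.89779876e-01,-2.0e-05]
v0=[.5462,-.0481,.2863]
P=[[-.055,-.055,.102],[-.055,.055,.102],[.055,-.055,.102],[0.033,-.031,.102],[-.033,.031,.102],[-.033,-.031,.102],[.085,-.085,.09],[-.085,-.085,.09],[-.085,.085,.09]]
u=np.array([[82,87],[284,82],[108,271],[148,235],[241,124],[132,126],[82,301],[40,36],[335,29]])
f=lambda v:(wproj(J2W(P,v),pos,q)-u).ravel()
r=least_squares(f,v0);print(r.x,r.fun.round(1));v=r.x
ax=lambda s,a,l:knob(s,a)*l/.16+np.array([0,0,.03])*(1-l/.16)
for s in(.1,.05,0,-.05):
  print(s,wproj(J2W([ax(s,-.32,l) for l in(.076,.1,.12)],v),pos,q).round(0).tolist())
print("tcp J",R.from_euler('z',-v[2]).apply(np.array(pos)-[v[0],v[1],0]))
E
python3 fit2.py
```

```text
[ 0.54755642 -0.04559082  0.29490713] [ 1.1 -0.5  1.5  0.4  2.   0.7 -4.3  3.4  1.   0.8 -1.4  0.6 -0.8  3.1
 -4.7 -2.4  4.8 -3.1]
0.1 [[232.0, 196.0], [241.0, 211.0], [251.0, 226.0]]
0.05 [[232.0, 190.0], [241.0, 202.0], [251.0, 215.0]]
0 [[232.0, 184.0], [241.0, 193.0], [250.0, 202.0]]
-0.05 [[231.0, 177.0], [241.0, 183.0], [250.0, 190.0]]
tcp J [0.03290544 0.05145804 0.17638985]
```

```bash
sed -i 's/^v=.*/v=[.547,-.0465,.292]/' d.py; python3 -m handwheel '[{"delta_rot":[0,0,0],"xyz":[0.004,0,0],"hand":0},{"delta_rot":[0,0,0],"xyz":[0,0,0],"hand":0},{"delta_rot":[0,0,0],"xyz":[0,0,0],"hand":0}]' >/dev/null;  python3 d.py; python3 -m handwheel '[{"delta_rot":[0,0,0],"xyz":[-0.010,0,0],"hand":0},{"delta_rot":[0,0,0],"xyz":[-0.015,0,0],"hand":0},{"delta_rot":[0,0,0],"xyz":[-0.005,0,-0.015],"hand":0},{"delta_rot":[0,0,0],"xyz":[0,0,-0.012],"hand":0},{"delta_rot":[0,0,0],"xyz":[0,0.015,0],"hand":0},{"delta_rot":[0,0,0],"xyz":[0,0.015,0],"hand":0},{"delta_rot":[0,0,0],"xyz":[0,0.015,0],"hand":0},{"delta_rot":[0,0,0],"xyz":[0,0.007,0],"hand":0},{"delta_rot":[0,0,0],"xyz":[0,0,0],"hand":0}]' >/dev/null; python3 d.py 0 .105 .203
python3 - <<'E'
from h import *
o=ctrl.get_obs();im=ctrl.get_image("wrist");cv2.imwrite("pics/w3.png",im[:,:,::-1]);print(o['tcp_pos'],o['tool_rot'])
E
```

```text
t 5.0 J [ 30.2  52.2 176.5] F [1.4 0.1 0.6] w 0.0007
tool in J
 [[-1.     0.006 -0.   ]
 [ 0.006  1.    -0.   ]
 [ 0.    -0.    -1.   ]]
t 5.9 J [ 60.2 105.8 203.2] F [ 0.2 -0.1 -0.6] w 0.0004
tool in J
 [[-1.     0.004 -0.001]
 [ 0.004  1.     0.   ]
 [ 0.001  0.    -1.   ]]
delta mm [60.2 -1.   0.2]
[0.57420284 0.07219318 0.20319558] [-3.75763601e-04 -1.43742369e-01  9.89615066e-01  1.10268695e-04]
```

View pics/w3.png

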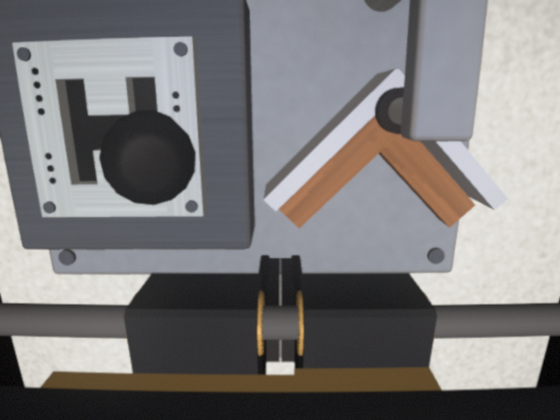

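The knob is at (148,157), upright fore-aft and leaning left. The clamp and fence are to the right.

Run:
```python
from w import *
pos=[0.57420284,0.07219318,0.20319558];q=[-3.75763601e-04,-1.43742369e-01,9.89615066e-01,1.1e-4]
v0=[.547,-.0465,.292]
P=[[-.055,-.055,.102],[-.055,.055,.102],[.055,-.055,.102],[.055,.055,.102],[.085,-.085,.09],[.085,.085,.09]]
u=np.array([[15,44],[192,38],[42,217],[203,216],[23,248],[252,247]])
f=lambda v:(wproj(J2W(P,v),pos,q)-u).ravel()
r=least_squares(f,v0);print(r.x,r.fun.round(1))
for v in(v0,r.x):
  for e in(0,.02):
    g=least_squares(lambda s:(wproj(J2W(knob(*s)+(knob(*s)-[0,0,.03])*e/.16,v),pos,q)-[[148,157]]).ravel(),[.3,-.3]);print(g.x,knob(*g.x).round(4))
```

```text
[ 0.54671319 -0.04651865  0.29448953] [-1.7 -1.5  0.7 -1.9  1.3 -0.6  0.9 -0.6 -1.2  2.8 -0.3  3.4]
[ 0.02653306 -0.31748627] [0.0042 0.0499 0.182 ]
[ 0.00877139 -0.31989452] [0.0014 0.0503 0.1819]
[ 0.02904974 -0.31703581] [0.0046 0.0499 0.182 ]
[ 0.01109623 -0.31952986] [0.0018 0.0503 0.1819]
```

```bash
python3 -m handwheel '[{"delta_rot":[0,0,0],"xyz":[0.015,0,0],"hand":0},{"delta_rot":[0,0,0],"xyz":[0.015,0,0],"hand":0},{"delta_rot":[0,0,0],"xyz":[0.015,0,0],"hand":0},{"delta_rot":[0,0,0],"xyz":[0.014,0,0],"hand":0},{"delta_rot":[0,0,0],"xyz":[0,-0.006,0],"hand":0},{"delta_rot":[0,0,0],"xyz":[0,-0.006,0],"hand":0},{"delta_rot":[0,0,0],"xyz":[0,-0.006,0],"hand":0},{"delta_rot":[0,0,0],"xyz":[0,-0.006,0],"hand":0},{"delta_rot":[0,0,0],"xyz":[0,-0.006,0],"hand":0},{"delta_rot":[0,0,0],"xyz":[0,-0.006,0],"hand":0}]' >/dev/null; python3 d.py 0 -0.017 .203
```

```text
t 6.95 J [  1.7  68.1 203.6] F [-0.8  2.8  2.3] w 0.0008
tool in J
 [[-1.     0.006  0.   ]
 [ 0.006  1.     0.   ]
 [-0.     0.    -1.   ]]
delta mm [  1.2 -85.1   0.5]
```

```bash
python3 -m handwheel '[{"delta_rot":[0,0,0],"xyz":[0,-0.006,0],"hand":0},{"delta_rot":[0,0,0],"xyz":[0,-0.006,0],"hand":0},{"delta_rot":[0,0,0],"xyz":[0,-0.006,0],"hand":0},{"delta_rot":[0,0,0],"xyz":[0,-0.006,0],"hand":0},{"delta_rot":[0,0,0],"xyz":[0,-0.006,0],"hand":0},{"delta_rot":[0,0,0],"xyz":[0,-0.006,0],"hand":0},{"delta_rot":[0,0,0],"xyz":[0,-0.006,0],"hand":0},{"delta_rot":[0,0,0],"xyz":[0,0,0],"hand":0}]' >/dev/null; python3 d.py 0 -0.017 .203
python3 - <<'E'
from h import *
o=ctrl.get_obs();im=ctrl.get_image("wrist");cv2.imwrite("pics/w4.png",im[:,:,::-1]);print(o['tcp_pos'],o['tool_rot'])
E
```

```text
t 7.75 J [  1.1  25.5 203.4] F [-1.1  0.1  0.1] w 0.0006
tool in J
 [[-1.     0.006 -0.   ]
 [ 0.006  1.    -0.001]
 [ 0.    -0.001 -1.   ]]
delta mm [  0.8 -42.5   0.5]
[ 0.54069041 -0.02182122  0.20343443] [-2.98073715e-05 -1.42274344e-01  9.89827217e-01 -3.01524633e-04]
```

View pics/w4.png

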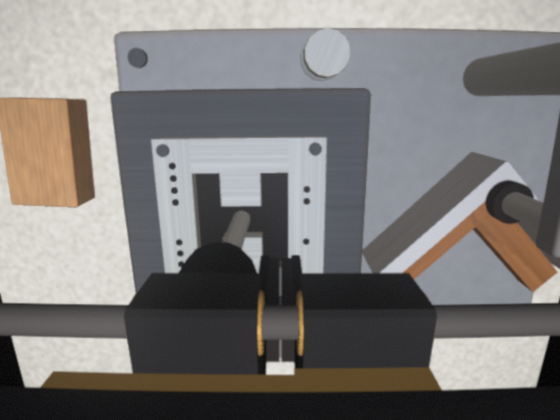

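The knob, at about (215,290), is being pushed along the channel and has reached the middle.

```bash
python3 -m handwheel '[{"delta_rot":[0,0,0],"xyz":[0,-0.006,0],"hand":0},{"delta_rot":[0,0,0],"xyz":[0,-0.006,0],"hand":0},{"delta_rot":[0,0,0],"xyz":[0,-0.006,0],"hand":0},{"delta_rot":[0,0,0],"xyz":[0,-0.006,0],"hand":0},{"delta_rot":[0,0,0],"xyz":[0,-0.006,0],"hand":0},{"delta_rot":[0,0,0],"xyz":[0,-0.005,0],"hand":0},{"delta_rot":[0,0,0],"xyz":[0,-0.004,0],"hand":0},{"delta_rot":[0,0,0],"xyz":[0,0,0],"hand":0}]' >/dev/null; python3 d.py
python3 - <<'E'
from h import *
o=ctrl.get_obs();im=ctrl.get_image("wrist");cv2.imwrite("pics/w5.png",im[:,:,::-1]);print(o['tcp_pos'],o['tool_rot'])
E
```

```text
t 8.6 J [  0.9 -13.3 203.5] F [-0.1  0.2 -0.1] w 0.0005
tool in J
 [[-1.     0.006 -0.   ]
 [ 0.006  1.    -0.   ]
 [ 0.    -0.    -1.   ]]
[ 0.55164852 -0.05897484  0.20347656] [-1.63620198e-05 -1.42365946e-01  9.89814069e-01 -2.12857145e-04]
```

View pics/w5.png

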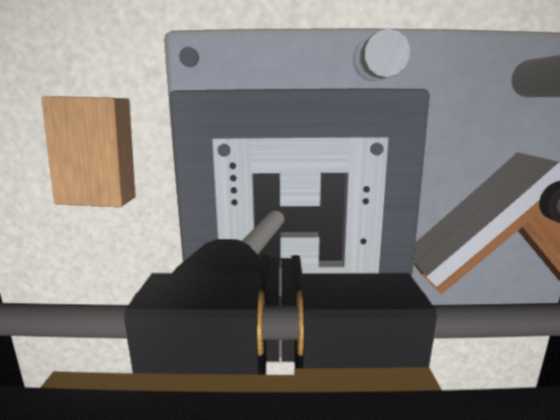

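Run:
```python
from w import *
pos=[0.55164852,-0.05897484,0.20347656];q=[-1.6e-05,-1.42365946e-01,9.89814069e-01,-2.1e-04];v=[.547,-.0465,.292]
ax=lambda s,a,l:(knob(s,a)-[0,0,.03])*l/.16+np.array([0,0,.03])
print(wproj(J2W([[-.055,-.055,.102],[-.055,.055,.102]],v),pos,q).round(0))
for s in(-.03,0.02):
 for a in(.2,.25,.3,.34): print(s,a,wproj(J2W([ax(s,a,l) for l in(.076,.1,.12)],v),pos,q).round(0).tolist())
```

```text
[[213. 139.]
 [389. 138.]]
-0.03 0.2 [[278.0, 220.0], [269.0, 230.0], [261.0, 241.0]]
-0.03 0.25 [[272.0, 219.0], [261.0, 230.0], [251.0, 241.0]]
-0.03 0.3 [[267.0, 219.0], [253.0, 229.0], [240.0, 240.0]]
-0.03 0.34 [[262.0, 218.0], [247.0, 229.0], [233.0, 239.0]]
0.02 0.2 [[278.0, 225.0], [269.0, 238.0], [261.0, 252.0]]
0.02 0.25 [[272.0, 225.0], [261.0, 238.0], [251.0, 251.0]]
0.02 0.3 [[267.0, 224.0], [254.0, 237.0], [241.0, 250.0]]
0.02 0.34 [[262.0, 224.0], [248.0, 236.0], [233.0, 249.0]]
```

The stem crosses the plate near (268,224), so across is about 0.25. I'll push a little further until it touches the stop.

```bash
python3 -m handwheel '[{"delta_rot":[0,0,0],"xyz":[0,-0.004,0],"hand":0},{"delta_rot":[0,0,0],"xyz":[0,-0.003,0],"hand":0},{"delta_rot":[0,0,0],"xyz":[0,0,0],"hand":0}]'; python3 -m handwheel '[{"delta_rot":[0,0,0],"xyz":[0,-0.003,0],"hand":0},{"delta_rot":[0,0,0],"xyz":[0,0,0],"hand":0}]';python3 d.py
python3 - <<'E'
from h import *
o=ctrl.get_obs();im=ctrl.get_image("wrist")[150:300,150:350];cv2.imwrite("pics/w6.png",cv2.resize(im[:,:,::-1],None,fx=4,fy=4));print(o['tcp_pos'],o['tool_rot'])
from w import *
pos=o['tcp_pos'];q=o['tool_rot'];v=[.547,-.0465,.292]
ax=lambda s,a,l:(knob(s,a)-[0,0,.03])*l/.16+np.array([0,0,.03])
print(wproj(J2W([[-.033,-.031,.102],[-.033,-.013,.102]],v),pos,q)*4-600)
for s in(-.03,0.03):
 for a in(.25,.3,.34): print(s,a,(wproj(J2W([ax(s,a,l) for l in(.076,.1,.12)],v),pos,q)*4-600).round(0).tolist())
E
```

```text
time_s: 8.95
tcp_pos: [0.5536, -0.0653, 0.2036]
tool_rot: [0.0, -0.143, 0.99, -0.0]
contact_force: [0.2, 0.0, -0.2]
grip_width: 0.0008
gripper_force: 0.0
time_s: 9.15
tcp_pos: [0.5544, -0.0681, 0.2036]
tool_rot: [0.0, -0.143, 0.99, -0.0]
contact_force: [0.8, 0.1, 0.5]
grip_width: 0.0006
gripper_force: 0.1
t 9.15 J [  0.9 -22.9 203.6] F [ 0.7 -0.2  0.5] w 0.0006
tool in J
 [[-1.     0.006  0.   ]
 [ 0.006  1.    -0.   ]
 [-0.    -0.    -1.   ]]
[ 0.55443486 -0.06813173  0.20357562] [ 4.06822126e-05 -1.42619931e-01  9.89777523e-01 -9.20360880e-05]
[[469.32362748  91.12462366]
 [581.61952825  90.42906259]]
-0.03 0.25 [[546.0, 276.0], [509.0, 319.0], [472.0, 361.0]]
-0.03 0.3 [[524.0, 275.0], [477.0, 316.0], [431.0, 357.0]]
-0.03 0.34 [[506.0, 273.0], [452.0, 313.0], [399.0, 354.0]]
0.03 0.25 [[546.0, 303.0], [509.0, 356.0], [473.0, 410.0]]
0.03 0.3 [[524.0, 301.0], [478.0, 353.0], [432.0, 405.0]]
0.03 0.34 [[507.0, 299.0], [453.0, 351.0], [400.0, 401.0]]
```

View pics/w6.png

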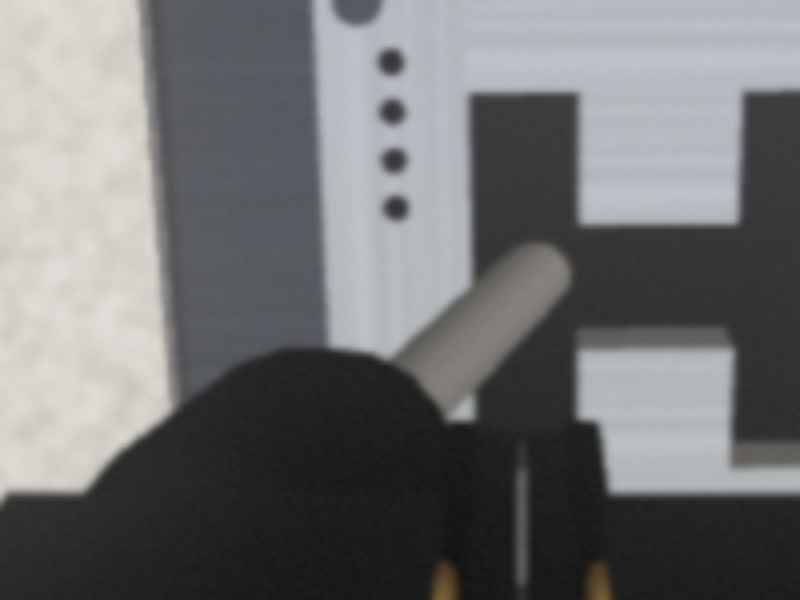

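Across is about 0.30 and shift about 0, so the lever is at the right end of the channel. Next I go round behind the knob.

```bash
python3 -m handwheel '[{"delta_rot":[0,0,0],"xyz":[0,0.010,0],"hand":0},{"delta_rot":[0,0,0],"xyz":[0,0.010,0],"hand":0},{"delta_rot":[0,0,0],"xyz":[0.015,0,0],"hand":0},{"delta_rot":[0,0,0],"xyz":[0.020,0,0],"hand":0},{"delta_rot":[0,0,0],"xyz":[0.020,0,0],"hand":0},{"delta_rot":[0,0,0],"xyz":[0,-0.015,0.013],"hand":0},{"delta_rot":[0,0,0],"xyz":[0,-0.015,0],"hand":0},{"delta_rot":[0,0,0],"xyz":[0,-0.015,0],"hand":0},{"delta_rot":[0,0,0],"xyz":[0,0,0],"hand":0}]'; python3 d.py .025 -.048 .19
```

```text
time_s: 10.1
tcp_pos: [0.5098, -0.1094, 0.1908]
tool_rot: [0.0, -0.142, 0.99, -0.0]
contact_force: [0.6, 0.1, -0.9]
grip_width: 0.0005
gripper_force: 0.0
t 10.1 J [-53.7 -49.5 190.8] F [ 0.6 -0.1 -0.9] w 0.0005
tool in J
 [[-1.     0.008  0.   ]
 [ 0.008  1.    -0.001]
 [-0.    -0.001 -1.   ]]
delta mm [-78.7   2.1   0.8]
```

```bash
python3 -m handwheel '[{"delta_rot":[0,0,0],"xyz":[-0.008,0,0],"hand":0},{"delta_rot":[0,0,0],"xyz":[-0.008,0,0],"hand":0},{"delta_rot":[0,0,0],"xyz":[-0.006,0,0],"hand":0},{"delta_rot":[0,0,0],"xyz":[-0.006,0,0],"hand":0},{"delta_rot":[0,0,0],"xyz":[-0.006,0,0],"hand":0},{"delta_rot":[0,0,0],"xyz":[-0.006,0,0],"hand":0},{"delta_rot":[0,0,0],"xyz":[-0.006,0,0],"hand":0},{"delta_rot":[0,0,0],"xyz":[-0.006,0,0],"hand":0},{"delta_rot":[0,0,0],"xyz":[-0.006,0,0],"hand":0},{"delta_rot":[0,0,0],"xyz":[-0.006,0,0],"hand":0}]'; python3 -m handwheel '[{"delta_rot":[0,0,0],"xyz":[-0.004,0,0],"hand":0},{"delta_rot":[0,0,0],"xyz":[-0.004,0,0],"hand":0},{"delta_rot":[0,0,0],"xyz":[0,0,0],"hand":0}]'; python3 d.py .025 -.048 .19
```

```text
time_s: 11.1
tcp_pos: [0.5703, -0.0891, 0.1902]
tool_rot: [-0.0, -0.143, 0.99, 0.0]
contact_force: [-1.5, 0.1, -0.9]
grip_width: 0.0005
gripper_force: 0.6
time_s: 11.4
tcp_pos: [0.5782, -0.0869, 0.1906]
tool_rot: [0.0, -0.143, 0.99, -0.0]
contact_force: [-1.2, 0.2, -0.6]
grip_width: 0.0006
gripper_force: 0.2
t 11.4 J [ 18.2 -47.7 190.6] F [-1.1  0.5 -0.6] w 0.0006
tool in J
 [[-1.     0.005  0.   ]
 [ 0.005  1.    -0.   ]
 [-0.    -0.    -1.   ]]
delta mm [-6.8 -0.3  0.6]
```

Now small steps until the force shows the slot's end.

```bash
for i in 1; do python3 -m handwheel '[{"delta_rot":[0,0,0],"xyz":[-0.003,0,0],"hand":0},{"delta_rot":[0,0,0],"xyz":[0,0,0],"hand":0}]'; done; python3 d.py;  python3 -m handwheel '[{"delta_rot":[0,0,0],"xyz":[-0.002,0,0],"hand":0},{"delta_rot":[0,0,0],"xyz":[0,0,0],"hand":0}]' >/dev/null;python3 d.py|head -1
```

```text
time_s: 11.6
tcp_pos: [0.5807, -0.0862, 0.1905]
tool_rot: [-0.0, -0.143, 0.99, 0.0]
contact_force: [-1.0, 0.3, -1.5]
grip_width: 0.0002
gripper_force: 0.5
t 11.6 J [ 20.8 -47.7 190.5] F [-0.9  0.6 -1.5] w 0.0002
tool in J
 [[-1.     0.006 -0.   ]
 [ 0.006  1.     0.   ]
 [ 0.     0.    -1.   ]]
t 11.8 J [ 22.1 -47.6 190.3] F [-3.4  1.1  0.1] w 0.0004
```

```bash
python3 -m handwheel '[{"delta_rot":[0,0,0],"xyz":[-0.002,0,0],"hand":0},{"delta_rot":[0,0,0],"xyz":[0,0,0],"hand":0},{"delta_rot":[0,0,0],"xyz":[0,0,0],"hand":0}]' >/dev/null;python3 d.py|head -1
```

```text
t 12.1 J [ 23.1 -47.6 190. ] F [-8.   0.6  0.4] w 0.0003
```

Force has risen to 8 N with little further motion, so the lever is home against the slot's end. Next I retreat, lift and look.

```bash
python3 -m handwheel '[{"delta_rot":[0,0,0],"xyz":[0.005,0,0],"hand":0},{"delta_rot":[0,0,0],"xyz":[0.015,0,0],"hand":0},{"delta_rot":[0,0,0],"xyz":[0.02,0,0],"hand":0},{"delta_rot":[0,0,0],"xyz":[0.02,0,-0.02],"hand":0},{"delta_rot":[0,0,0],"xyz":[0,0,-0.04],"hand":0},{"delta_rot":[0,0,0],"xyz":[0.03,0,-0.04],"hand":0},{"delta_rot":[0,0,0],"xyz":[0.04,0,0],"hand":0},{"delta_rot":[0,0,0],"xyz":[0.04,0,0],"hand":0},{"delta_rot":[0,0,0],"xyz":[0,0,0],"hand":0},{"delta_rot":[0,0,0],"xyz":[0,0,0],"hand":0}]' >/dev/null;python3 d.py|head -1
python3 - <<'E'
from h import *
a=ctrl.get_image("top")[140:260,195:355,::-1]
cv2.imwrite("pics/topz2.png",cv2.convertScaleAbs(cv2.resize(a,None,fx=4.5,fy=4.5,interpolation=cv2.INTER_CUBIC),alpha=1.5))
v=[.547,-.0465,.292]
for s in(.2,.29,.36): print(s,((proj(J2W(knob(s,.32),v))-[195,140]+.4)*4.5).round(0))
E
```

```text
t 13.1 J [-145.   -47.2  291.5] F [-0.   0.4  0.9] w 0.0004
0.2 [[469. 163.]]
0.29 [[461. 146.]]
0.36 [[455. 133.]]
```

View pics/topz2.png

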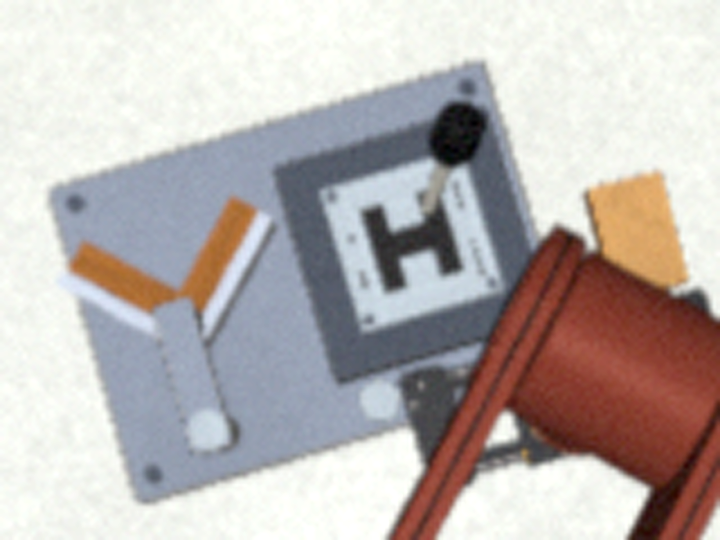

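The knob is at (459,133), matching shift ≈ 0.36 in slot 3. The jar (380,400), the hook box and the fence haven't moved, and the arm is clear.

```bash
python3 -c "
from plant import ctrl
print(ctrl.sign_off())"
```

```text
the job is handed in; nothing more can be done
None
```

The gearstick is fully home in third (the forward right slot), the arm is clear of everything, and I saw nothing on the bench move; the job is handed in, but the hand-in gave no verdict.

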